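# Set the curing lamp and hold it over the cracked phone glass

### The arm

A 6-joint arm with a two-finger parallel gripper is mounted at the origin on the work surface. World frame = base frame: x ahead of the robot, y to its left, z up, the work surface at z = 0. Lengths are in m, angles in degrees, forces in N, time in s.
With the tool pointing down it reaches from about 0.35 to 0.875 m from the base axis. Payload 4.2 kg.
Tool frame: the origin (TCP) lies between the finger pads, 19 mm behind the fingertips; this is the grasp point; x points along the fingers, y is the direction in which the jaws open and shut, and the axes are right-handed (so a half turn about x gives the same grasp; the last joint's range is limited). The gripper opens to 87 mm and grips with 3 to 60 N. Pads are 19 mm wide; open, the fingers measure 117 mm over their backs; the gripper's body (75 mm by 190 mm) begins 51 mm behind the grasp point.
Start: joints at [87.181, 22.042, 0.453, 0, -68.411, -14.817], TCP at [0.189, 0.596, 0.241] pointing down, gripper open.
Joint ranges: [-179.83, 179.83], [-69.29, 118.12], [-61.27, 80.66], [-181.25, 117.63], [-171.15, -9.14], [-177.46, 177.46]. Speed limits (degrees/s): [159.86, 159.86, 180, 180, 180, 180].

### API

Orientations are given as a 3x3 rotation matrix whose columns are the frame's x, y, z axes.
In Python, from station import r, viewer, job, spotter gives the robot as it stands.
- The arm moves only by the tool play_rows, never from a script. Its argument "commands" is a list of rows, each an object of numbers: "fingers": the gripper command: -1 is fully open, 1 is shut, values between are in proportion; "tx", "ty", "tz": the shift along the tool's x, y, z normalised to -1 to 1, where 1 is 750 mm; "ax", "ay", "az": the turn, a rotation vector about the tool's x, y, z normalised to -1 to 1, where 1 is pi rad. In form: [{"fingers": .., "tx": .., "ty": .., "tz": .., "ax": .., "ay": .., "az": ..}, ...]. A call has 1 to 5 rows; each row is the pose to reach, as a shift and turn from the pose commanded when the call began, along the tool's axes at that moment, turning the shorter way round; what a row does not reach only later rows make up. A row lasts 1/12 s, in which the tool goes at most 41.7 mm and 7.16 degrees, less where a joint would pass 70% of its speed; a pose out of reach is approached as far as the arm can. A call with a number of a shift or a turn outside -1 to 1 is refused whole. A call with a gripper value outside its range is refused whole. The fingers move at their own pace and stop on an object; the grip force is fixed at half the most. Time passes only in rows, so rows that repeat a pose let the fingers close. It gives the time, the measured TCP pose, the force and the opening at its end, in the units of the state.
- r.sense(): the state, without advancing time (a new reading comes with each control period).
- viewer.capture(name): name is "scene" or "top"; returns a dict with "image" (420x560x3 uint8, red, green, blue), "fx", "fy", "cx", "cy" (pixels), "R" (3x3) and "t" (3): a world point X has camera coordinates R X + t. Camera axes: x right, y down, z forward; pixel columns grow to the right and rows downward; lengths in m; the calibration is good to about 2 mm. A picture is of the moment at which its call begins. There is no depth.
- job.finish_job(): hands the job in, once; it reports no verdict.
Trained networks look in a picture, given as the dict that the camera call returned (one of the last four; its "shot" number tells which), for a name from the list of things; names that differ only in an ending like _2 or _b are one class to them, and where a whole thing is asked for, a point or a joint stands for the part that bears it (a point fixed in the world has none). Each returns a list of dicts, best first, with "score" (0 to 1); they miss things now and then, are a little off and sometimes report something else, mostly with a low value. They report only what shows in the picture. A call takes as long as a camera call.
- spotter.find_in(name, picture): "uv" ([column, row] in pixels, amid what is visible of it).
- spotter.silhouettes(name, picture): "region" (420x560 bool, what is visible of it) and "uv" ([column, row] in pixels, amid what is visible of it).
The state is a dict: "time_s": time; "joints": joint angles; "joint_velocities": joint speeds; "effort": joint torques, N m; "tcp_pos": TCP position; "ee_rot": TCP orientation; "wrist_force": force on the tool from outside, world axes, zero at the start; "moment": the same for the moment, N m; "gripper_width": opening from 0.0 (shut) to 1.0 (fully open).
Only numpy, scipy, OpenCV 4.12 (cv2) and the standard library are available. Lean on these libraries where they do the work, as an engineer would, in place of code of your own. Each camera call takes 0.05 s, during which the arm holds its last target. There are 200 camera calls.

### The job

Turn the power ring of the hand-held curing lamp to 3 while the lamp still sits in its charging dock. Then take the lamp by its body, carry it over the driver rack, and hold it level, centred over the amber resin line of the clamped phone, long side along the line, with its underside about 15 mm above the glass. Finish holding it still there (do not put it down or let go); the lamp must never touch the phone or its jig, and leave the rack and the things standing around undisturbed.

Things in the scene. Friction and masses are not known exactly. Their poses are not given: they have to be found in the camera images.
- lamp: Curing lamp, about 0.2 to 0.4 kg: white bar 130 (x) x 44 (y) x 40 mm high, black rubber patches at mid-length where it is gripped across its width, violet window below. Origin: centre of its underside; x towards the end with the power ring, z up. Starts in the dock, lifts straight up. TCP 26 mm above the underside keeps fingertips clear of the dock.
- ring_top (a point): Centre of the top of the power ring: upright grey knurled round knob, 26 mm diameter, 24 mm high, on the lamp's upper face 38 mm from mid-length towards +x; this point is 64.5 mm above the lamp's underside. An orange line on it is the pointer; white numerals 1 to 4 stand round it on the lamp's black plate, on the side of the lamp's end.
- power_ring (a joint): Ring angle, rad, growing clockwise seen from above. Light clicks (under 0.1 N m) at 0 (numeral 1), 0.6 (2), 1.2 (3), 1.8 (4), stops just past 1 and 4; let go, it settles within 0.08 of the nearest. The pointer is at +0.9 rad (counterclockwise from lamp x) at 1, +0.3 at 2, -0.3 at 3, -0.9 at 4. Starts at 1 or 2.
- dock: Fixed grey charging dock, 150 (x) x 58 (y) mm; origin: centre of its underside. The lamp lies along its x on a floor 10 mm above the table, between end walls and four corner lips (tops at 22 mm), 2 mm play. Its long sides are open for 90 mm at mid-length, where the floor is 50 mm wide. Left or right of the rack: varies.
- jig: Fixed teal repair jig, 200 (x) x 104 (y) mm, 12 mm thick, with a phone (150 x 72 mm, dark glass up) clamped lengthwise on it. Origin: centre of the jig's underside; x along the phone's length. Four orange posts of 12 mm diameter at x = +-55, y = +-43 mm rise to 28 mm above the table, 6 mm above the glass.
- seam (a point): Middle of the amber resin line (110 x 5 mm, along the jig's x) on the phone's glass; the point lies at the glass surface, 22 mm above the table.
- rack: Fixed rust-red driver rack, 300 (x) x 70 (y) mm, with upright bits and driver handles, tallest 90 mm above the table; it stands between the dock and the jig. Origin: centre of its underside.
- dropper: White dropper bottle with green cap, 36 mm diameter, 95 mm high, loose; origin: centre of its underside. A bystander.
- flux_jar: Amber jar with yellow lid, 48 mm diameter, 50 mm high, loose; origin: centre of its underside. A bystander.
- spray_can: Blue can, 60 mm diameter, 170 mm high, loose; origin: centre of its underside. A bystander.
- earbud_case: Rounded white case, 62 x 46 x 22 mm, loose; origin: centre of its underside. A bystander.

How it is judged (in metres and radians):
On the way, in this order (a step that is already met when the one before it is completed fails the run):
1. the power ring is at 3 while the lamp sits in the dock (value of joint power_ring between 1.02 and 1.38 rad and z of lamp in the frame of dock below 0.016 m and horizontal distance between lamp and dock below 0.008 m), for 0.2 s.
2. the lamp is lifted over the rack (y of lamp in the frame of rack between -0.06 and 0.06 m and x of lamp in the frame of rack between -0.18 and 0.18 m and height (world z) of lamp above 0.09 m), for 0.04 s.
At the end, for the whole second after the job is handed in: The gripper alone holds the lamp still: ring at 3 (+-0.18 rad), underside 8 to 22 mm above the glass, within 10 mm of the middle of the resin line, along it within 0.12 rad (either way round), level within 0.1 rad, touching nothing else; bystanders within 20 mm of their starts (value of joint power_ring between 1.02 and 1.38 rad and z of lamp in the frame of seam between 0.008 and 0.022 m and horizontal distance between lamp and seam below 0.01 m and angle between the x axis of lamp and the x axis of jig, either way round below 0.12 rad and angle between lamp's own z axis and vertical below 0.1 rad and linear speed of lamp below 0.02 m/s and angular speed of lamp below 0.15 rad/s and contact force between the fingers and lamp above 1 N and contact force between lamp and jig below 0.1 N and contact force between lamp and dropper below 0.1 N and contact force between lamp and flux_jar below 0.1 N and contact force between lamp and spray_can below 0.1 N and contact force between lamp and earbud_case below 0.1 N and contact force between lamp and rack below 0.1 N and contact force between lamp and dock below 0.1 N and distance of each of dropper, flux_jar, spray_can, earbud_case from where it was at the start of the episode below 0.02 m); the arm keeps its last pose, push and grip.
It fails at once if the lamp touches the phone or its jig (contact force between lamp and jig above 0.3 N).
It fails at once if the rack is knocked (contact force between rack and lamp above 3 N or contact force between rack and the arm above 3 N or contact force between rack and the fingers above 3 N).
It fails at once if a bystander is disturbed (distance of any of dropper, flux_jar, spray_can, earbud_case from where it was at the start of the episode above 0.02 m).
It also fails if it takes over 64 s, if anything falls off the work surface, if the arm or the gripper's body presses on something with over 40 N, if the wrist force passes 120 N, or if a joint passes its speed limit or range.

## Working session

There is one attempt and no reset: what is moved stays moved. The work goes in short steps, Python scripts to look and compute and a tool call to move; the robot and the scene stay as the last step left them, time stands still between calls to the robot, and variables do not carry over. Pictures are saved under pics/ and viewed, about 8 in all and at most 12, crops included, and the job is handed in when it is done.

Besides the shell and the picture viewer there is one more tool, called after ">>>" by a JSON object that holds its "op" and its "data". play_rows: Moves the arm, as the interface text tells. Its arguments: {"type":"object","properties":{"commands":{"type":"array"}},"required":["commands"]}

```bash
mkdir -p pics; ls
cat > h.py <<'E'
import numpy as np, cv2
from station import r, viewer, job, spotter
def ray(p,uv,z):
    R=np.array(p["R"]);t=np.array(p["t"]);c=-R.T@t
    d=R.T@np.array([(uv[0]-p["cx"])/p["fx"],(uv[1]-p["cy"])/p["fy"],1.])
    return c+d*(z-c[2])/d[2]
def proj(p,X):
    q=np.array(p["R"])@np.array(X)+np.array(p["t"]); return np.array([p["fx"]*q[0]/q[2]+p["cx"],p["fy"]*q[1]/q[2]+p["cy"]])
def rect(p,name,z):
    for s in spotter.silhouettes(name,p)[:1]:
        m=s["region"]; ys,xs=np.nonzero(m)
        P=np.array([ray(p,(x,y),z)[:2] for x,y in zip(xs,ys)],np.float32)
        c,wh,a=cv2.minAreaRect(P*1000); return s["score"],np.round(c,1),np.round(wh,1),round(a,1),np.round(P.mean(0)*1000,1)
def save(p,n,crop=None,k=1):
    im=p["image"][:,:,::-1]
    if crop: im=im[crop[1]:crop[3],crop[0]:crop[2]]
    cv2.imwrite(f"pics/{n}.png",cv2.resize(np.ascontiguousarray(im),None,fx=k,fy=k,interpolation=cv2.INTER_CUBIC))
E
python3 - <<'E'
from h import *
T=viewer.capture("top");S=viewer.capture("scene")
save(T,"t0",k=1.4);save(S,"s0",k=1.4)
for p in(T,S):
    print("cam",-np.array(p["R"]).T@np.array(p["t"]),p["fx"])
for n,z in dict(lamp=.05,ring_top=.0745,dock=.022,jig=.012,seam=.022,rack=.03,dropper=.095,flux_jar=.05,spray_can=.17,earbud_case=.022).items():
    for k,p in(("T",T),("S",S)):
        f=spotter.find_in(n,p)
        print(n,k,[(round(g["score"],2),np.round(g["uv"]),np.round(ray(p,g["uv"],z),3)) for g in f[:2]])
    print("   ",rect(T,n,z))
print(r.sense())
E
```

```text
pics
cam [0.54472762 0.09893084 1.38419571] 514.5769678298298
cam [ 1.39495964 -0.15822004  0.62028364] 435.4680601746482
lamp T [(0.91, array([235., 250.]), array([0.538, 0.22 , 0.05 ]))]
lamp S []
    (0.85, array([535.9, 213.3]), array([130.1,  46. ]), 16.3, array([535.7, 213. ], dtype=float32))
ring_top T [(0.47, array([234., 239.]), array([0.565, 0.222, 0.075]))]
ring_top S [(0.41, array([319., 174.]), array([0.587, 0.218, 0.075]))]
    (0.66, array([570.2, 224.1]), array([22.8, 25.5]), 0.5, array([570.3, 223.4], dtype=float32))
dock T [(0.65, array([240., 227.]), array([0.598, 0.21 , 0.022]))]
dock S [(0.9, array([312., 196.]), array([0.599, 0.196, 0.022]))]
    (0.79, array([532. , 212.4]), array([148.9,  54.5]), 15.8, array([514.8, 204.1], dtype=float32))
jig T [(0.97, array([405., 252.]), array([ 0.539, -0.226,  0.012]))]
jig S [(0.71, array([125., 230.]), array([ 0.575, -0.238,  0.012]))]
    (0.92, array([ 544.9, -237.9]), array([106.4, 199.9]), 86.2, array([ 544.1, -237.7], dtype=float32))
seam T [(0.71, array([408., 250.]), array([ 0.541, -0.231,  0.022]))]
seam S [(0.56
[... 1382 characters left out ...]
9709e-03,
       -6.84096698e+01, -1.48154047e+01]), 'joint_velocities': array([ 0.00877088, -0.00610476, -0.06574189,  0.05501163,  0.01715305,
        0.12384469]), 'effort': array([-2.84496555e-04, -3.90462720e+01,  1.87622327e+01,  4.22450244e+00,
        1.55019632e-02, -2.20082444e-05]), 'tcp_pos': array([0.18931572, 0.59561496, 0.24123408]), 'ee_rot': array([[-1.81598502e-05, -3.02947160e-01, -9.53007355e-01],
       [-4.23769468e-06, -9.53007355e-01,  3.02947160e-01],
       [-1.00000000e+00,  9.54002924e-06,  1.60226733e-05]]), 'wrist_force': array([ 0.10531575, -0.50396569,  0.18167615]), 'moment': array([ 0.03420166, -0.0204617 , -0.04257721]), 'gripper_width': 1.0020156044631165}
```

View pics/t0.png

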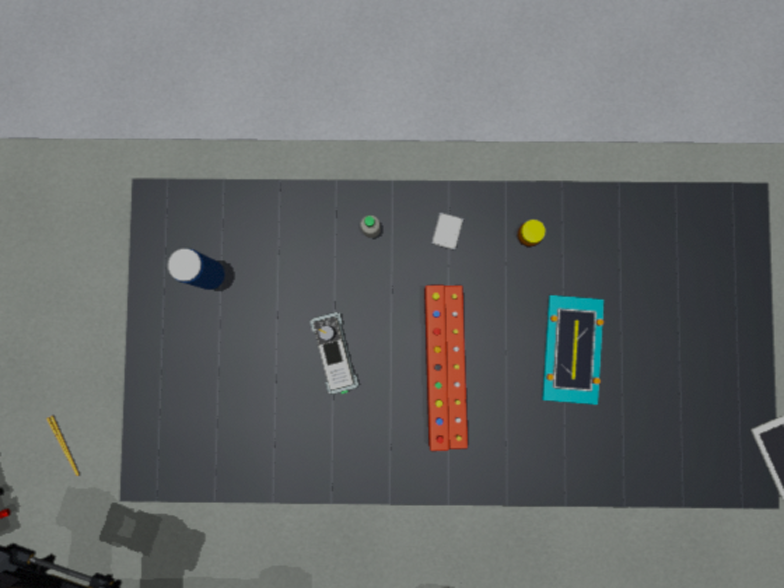

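Run:
```python
import cv2
im=cv2.imread("pics/t0.png")
c=cv2.resize(im[280:410,270:400],None,fx=4.4,fy=4.4,interpolation=cv2.INTER_CUBIC); cv2.imwrite("pics/c0.png",c)
```

```text
(no output)
```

View pics/c0.png

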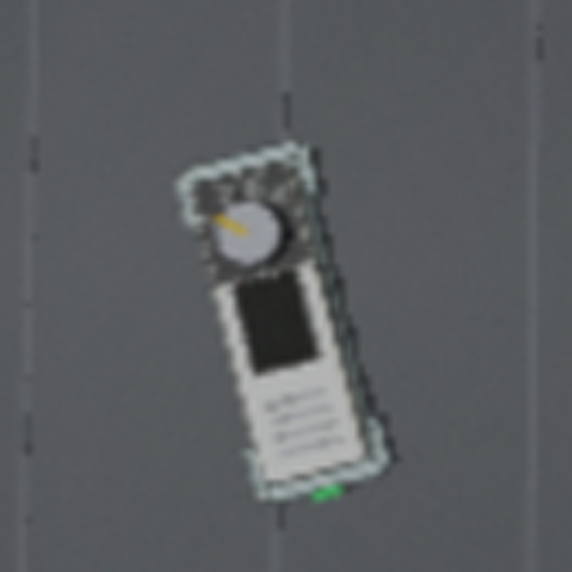

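Run:
```python
from h import *
ims=[];p=None
T=[viewer.capture("top") for _ in range(3)]
p=T[0]; I=np.mean([t["image"].astype(float) for t in T],0)
w=np.clip(I[:,:,0]-I[:,:,2]-60,0,None)  # red minus blue: amber/orange
def blob(name,u0,v0,u1,v1,z):
    W=w[v0:v1,u0:u1]; ys,xs=np.nonzero(W>0); ww=W[ys,xs]
    P=np.array([ray(p,(x+u0,y+v0),z)[:2]*1000 for x,y in zip(xs,ys)])
    c=np.average(P,0,ww); C=np.cov((P-c).T,aweights=ww); e,V=np.linalg.eigh(C); v=V[:,1]*np.sign(V[0,1])
    L=(P-c)@v
    print(name,len(xs),c.round(1),"ang",np.degrees(np.arctan2(v[1],v[0])).round(1),"sd",np.sqrt(e).round(1),"ext",L.min().round(),L.max().round(), "mid",(c+v*(L.max()+L.min())/2).round(1))
    return c
blob("seam",402,222,420,278,.022)
c=blob("ptr",222,226,240,246,.0745)
for ring in((572.5,224.8),(570.2,224.1)): 
    d=c-ring; print("ptr dir rel lamp",np.degrees(np.arctan2(d[1],d[0]))-16,np.hypot(*d))
rect0=[rect(t,n,z) for t in T for n,z in(("lamp",.05),("ring_top",.0745))]
for x in rect0: print(x)
# crop raw
J=cv2.resize(I[222:252,218:252].astype(np.uint8)[:,:,::-1],None,fx=16,fy=16,interpolation=cv2.INTER_CUBIC); cv2.imwrite("pics/c1.png",J)
m=spotter.silhouettes("rack",p)[0]
```

```text
seam 107 [ 544.9 -238.8] ang -4.1 sd [ 1.5 32.1] ext -55.0 53.0 mid [ 544.2 -238.7]
ptr 6 [573.9 232.6] ang 61.6 sd [0.7 3.9] ext -6.0 5.0 mid [573.5 232. ]
ptr dir rel lamp 64.18519675711165 7.955844497141974
ptr dir rel lamp 50.821580140465386 9.289191508864027
(0.33, array([686. , 472.8]), array([111.9,  66.2]), 61.6, array([687.1, 472.3], dtype=float32))
(0.66, array([511.7,   7.9]), array([297. ,  72.6]), 1.2, array([510.3,   7.7], dtype=float32))
(0.56, array([534.3, 213.5]), array([130.7,  48.1]), 15.1, array([533.4, 213.2], dtype=float32))
(0.63, array([568.9, 224.1]), array([25.4, 25.4]), 0.9, array([569.3, 223.5], dtype=float32))
(0.63, array([534.3, 213.3]), array([129.2,  46. ]), 15.7, array([533.9, 213.6], dtype=float32))
(0.67, array([570.2, 222.8]), array([22.9, 22.9]), 0.9, array([569.5, 223. ], dtype=float32))
```

View pics/c1.png

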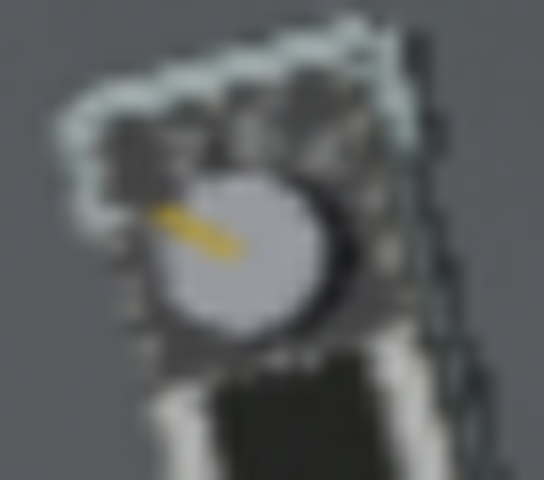

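```bash
cat >> h.py <<'E'
from scipy.spatial.transform import Rotation as Ro
def go(pos,psi):
    s=r.sense(); R=np.array(s["ee_rot"]); c,q=np.cos(np.radians(psi)),np.sin(np.radians(psi))
    G=np.array([[0,c,q],[0,q,-c],[-1,0,0]])
    d=R.T@(np.array(pos)-s["tcp_pos"]); a=Ro.from_matrix(R.T@G).as_rotvec()
    print("t",s["time_s"],"T",np.round(d/.75,4),"A",np.round(a/np.pi,4))
E
python3 -c "
from h import *
go((.5708,.224,.16),-40)"
```

```text
t 2.1 T [ 0.1083  0.3181 -0.6348] A [-0.3758  0.      0.    ]
```

>>> {"op": "play_rows", "data": {"commands": [{"fingers": -1,"tx": 0.108,"ty": 0.318,"tz": -0.635,"ax": 0,"ay": 0,"az": 0},{"fingers": -1,"tx": 0.108,"ty": 0.318,"tz": -0.635,"ax": 0,"ay": 0,"az": 0},{"fingers": -1,"tx": 0.108,"ty": 0.318,"tz": -0.635,"ax": 0,"ay": 0,"az": 0},{"fingers": -1,"tx": 0.108,"ty": 0.318,"tz": -0.635,"ax": 0,"ay": 0,"az": 0},{"fingers": -1,"tx": 0.108,"ty": 0.318,"tz": -0.635,"ax": 0,"ay": 0,"az": 0}]}}

```text
time_s: 2.52
tcp_pos: [0.3378, 0.4505, 0.2099]
ee_rot: [[0.0, -0.302, -0.953], [0.0, -0.953, 0.302], [-1.0, -0.0, -0.0]]
wrist_force: [0.9, 0.1, -0.0]
gripper_width: 0.999
```

```bash
python3 -c "
from h import *
go((.5708,.224,.16),-40)"
```

```text
t 2.5167 T [ 0.0665  0.1941 -0.3874] A [-3.755e-01 -1.000e-04  1.000e-04]
```

>>> {"op": "play_rows", "data": {"commands": [{"fingers": -1,"tx": 0.066,"ty": 0.194,"tz": -0.387,"ax": -0.376,"ay": 0,"az": 0},{"fingers": -1,"tx": 0.066,"ty": 0.194,"tz": -0.387,"ax": -0.376,"ay": 0,"az": 0},{"fingers": -1,"tx": 0.066,"ty": 0.194,"tz": -0.387,"ax": -0.376,"ay": 0,"az": 0},{"fingers": -1,"tx": 0.066,"ty": 0.194,"tz": -0.387,"ax": -0.376,"ay": 0,"az": 0},{"fingers": -1,"tx": 0.066,"ty": 0.194,"tz": -0.387,"ax": -0.376,"ay": 0,"az": 0}]}}

```text
time_s: 2.93
tcp_pos: [0.4743, 0.3183, 0.181]
ee_rot: [[0.0, 0.271, -0.963], [0.0, -0.963, -0.271], [-1.0, -0.0, -0.001]]
wrist_force: [0.3, -0.1, -0.1]
gripper_width: 1.002
```

```bash
python3 -c "
from h import *
go((.5708,.224,.16),-40)"
```

```text
t 2.9333 T [ 0.0281  0.1559 -0.0897] A [-0.1904 -0.0002  0.    ]
```

>>> {"op": "play_rows", "data": {"commands": [{"fingers": -1,"tx": 0.028,"ty": 0.156,"tz": -0.09,"ax": -0.19,"ay": 0,"az": 0},{"fingers": -1,"tx": 0.028,"ty": 0.156,"tz": -0.09,"ax": -0.19,"ay": 0,"az": 0},{"fingers": -1,"tx": 0.028,"ty": 0.156,"tz": -0.09,"ax": -0.19,"ay": 0,"az": 0},{"fingers": -1,"tx": 0.028,"ty": 0.156,"tz": -0.09,"ax": -0.19,"ay": 0,"az": 0},{"fingers": -1,"tx": 0.028,"ty": 0.156,"tz": -0.09,"ax": -0.19,"ay": 0,"az": 0}]}}

```text
time_s: 3.35
tcp_pos: [0.5715, 0.2213, 0.1586]
ee_rot: [[-0.001, 0.762, -0.648], [-0.001, -0.648, -0.762], [-1.0, 0.0, 0.002]]
wrist_force: [-0.6, 1.0, 1.4]
gripper_width: 1.001
```

```bash
python3 -c "
from h import *
go((.5708,.224,.075),-40)"
```

```text
t 3.35 T [ 0.1115 -0.0031 -0.0023] A [-0.002   0.0006 -0.    ]
```

>>> {"op": "play_rows", "data": {"commands": [{"fingers": -1,"tx": 0.03,"ty": 0,"tz": 0,"ax": 0,"ay": 0,"az": 0},{"fingers": -1,"tx": 0.06,"ty": 0,"tz": 0,"ax": 0,"ay": 0,"az": 0},{"fingers": -1,"tx": 0.07,"ty": 0,"tz": 0,"ax": 0,"ay": 0,"az": 0},{"fingers": -1,"tx": 0.07,"ty": 0,"tz": 0,"ax": 0,"ay": 0,"az": 0},{"fingers": -1,"tx": 0.07,"ty": 0,"tz": 0,"ax": 0,"ay": 0,"az": 0}]}}

```text
time_s: 3.77
tcp_pos: [0.5696, 0.225, 0.1078]
ee_rot: [[0.0, 0.762, -0.648], [-0.0, -0.648, -0.762], [-1.0, 0.001, 0.0]]
wrist_force: [1.1, -0.6, -0.0]
gripper_width: 0.998
```

```bash
python3 -c "
from h import *
S=viewer.capture('scene'); u=proj(S,(.5708,.224,.0745)).astype(int); print(u)
save(S,'s1',(u[0]-60,u[1]-50,u[0]+60,u[1]+50),6)
go((.5708,.224,.075),-40)"
```

```text
[318 169]
t 3.8167 T [0.0448 0.0019 0.0008] A [-0.002  -0.0005 -0.0003]
```

View pics/s1.png

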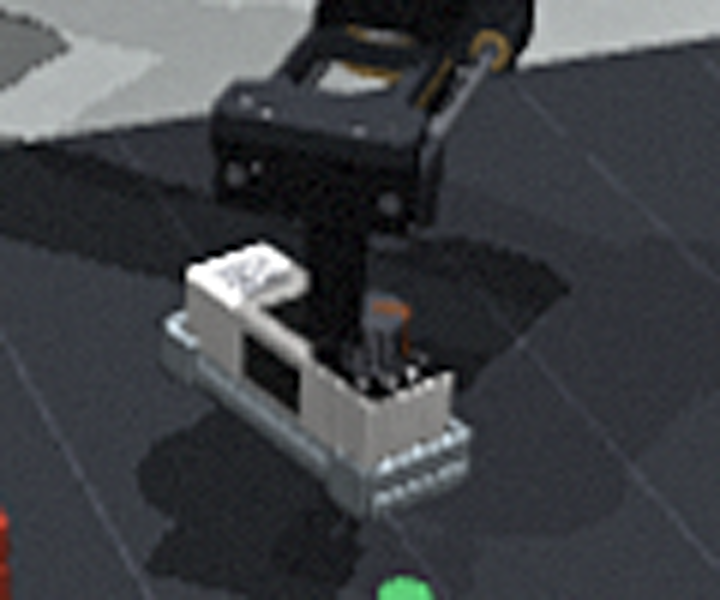

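```bash
python3 -c "
from h import *
S=viewer.capture('scene')
im=cv2.imread('pics/s0.png'); im=cv2.resize(im,(560,420),interpolation=cv2.INTER_AREA)
c=im[135:225,265:370]; k=7
c=cv2.resize(c,None,fx=k,fy=k,interpolation=cv2.INTER_CUBIC)
def cir(x,y,z,rad,col):
    P=[((proj(S,(x+rad*np.cos(a),y+rad*np.sin(a),z))-[265,135]+.5)*k) for a in np.linspace(0,6.28,40)]
    cv2.polylines(c,[np.int32(P)],True,col,1)
cir(.5708,.224,.0745,.013,(0,0,255))
cir(.5708,.224,.0505,.013,(0,255,0))
print(proj(S,(.5708,.224,.0745)))
R=np.array([[np.cos(.279),-np.sin(.279)],[np.sin(.279),np.cos(.279)]])
q=[R@v+[.5345,.2141] for v in ([.065,.022],[-.065,.022],[-.065,-.022],[.065,-.022])]
cv2.polylines(c,[np.int32([(proj(S,(*v,.05))-[265,135]+.5)*k for v in q])],True,(255,0,255),1)
cv2.imwrite('pics/s2.png',c)
"
```

```text
[318.83351147 169.94678633]
```

View pics/s2.png

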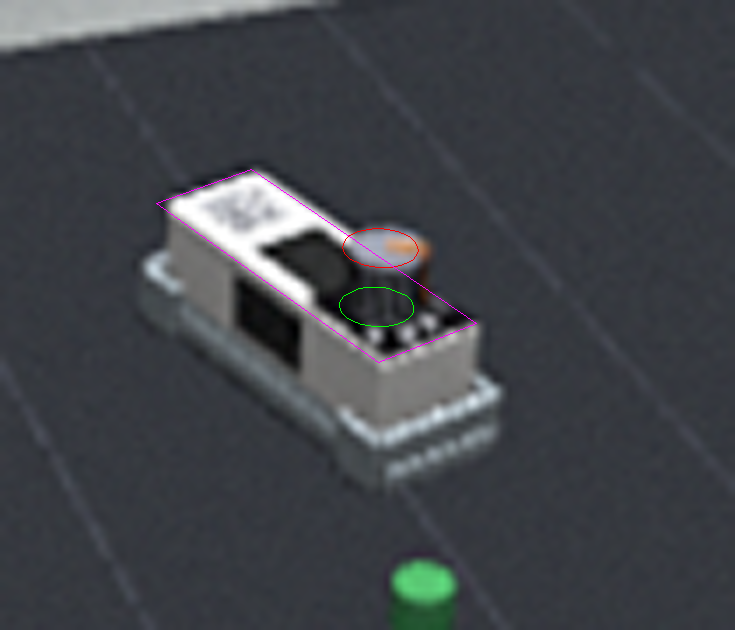

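>>> {"op": "play_rows", "data": {"commands": [{"fingers": -1,"tx": 0.02,"ty": 0.0014,"tz": -0.0005,"ax": 0,"ay": 0,"az": 0},{"fingers": -1,"tx": 0.044,"ty": 0.0014,"tz": -0.0005,"ax": 0,"ay": 0,"az": 0},{"fingers": 0,"tx": 0.044,"ty": 0.0014,"tz": -0.0005,"ax": 0,"ay": 0,"az": 0},{"fingers": 1,"tx": 0.044,"ty": 0.0014,"tz": -0.0005,"ax": 0,"ay": 0,"az": 0},{"fingers": 1,"tx": 0.044,"ty": 0.0014,"tz": -0.0005,"ax": 0,"ay": 0,"az": 0}]}}

```text
time_s: 4.28
tcp_pos: [0.5712, 0.225, 0.0761]
ee_rot: [[0.002, 0.762, -0.648], [0.001, -0.648, -0.762], [-1.0, 0.001, -0.002]]
wrist_force: [0.1, -0.5, -0.0]
gripper_width: 0.856
```

>>> {"op": "play_rows", "data": {"commands": [{"fingers": 1,"tx": 0,"ty": 0,"tz": 0,"ax": 0,"ay": 0,"az": 0},{"fingers": 1,"tx": 0,"ty": 0,"tz": 0,"ax": 0,"ay": 0,"az": 0},{"fingers": 1,"tx": 0,"ty": 0,"tz": 0,"ax": 0,"ay": 0,"az": 0},{"fingers": 1,"tx": 0,"ty": 0,"tz": 0,"ax": 0,"ay": 0,"az": 0},{"fingers": 1,"tx": 0,"ty": 0,"tz": 0,"ax": 0,"ay": 0,"az": 0}]}}

```text
time_s: 4.7
tcp_pos: [0.5704, 0.2244, 0.0748]
ee_rot: [[0.0, 0.761, -0.648], [0.0, -0.648, -0.761], [-1.0, 0.0, -0.0]]
wrist_force: [-0.7, -0.4, 0.2]
gripper_width: 0.478
```

>>> {"op": "play_rows", "data": {"commands": [{"fingers": 1,"tx": 0,"ty": 0,"tz": 0,"ax": 0,"ay": 0,"az": 0},{"fingers": 1,"tx": 0,"ty": 0,"tz": 0,"ax": 0,"ay": 0,"az": 0},{"fingers": 1,"tx": 0,"ty": 0,"tz": 0,"ax": 0,"ay": 0,"az": 0},{"fingers": 1,"tx": 0,"ty": 0,"tz": 0,"ax": 0,"ay": 0,"az": 0},{"fingers": 1,"tx": 0,"ty": 0,"tz": 0,"ax": 0,"ay": 0,"az": 0}]}}

```text
time_s: 5.12
tcp_pos: [0.5702, 0.2245, 0.0744]
ee_rot: [[-0.0, 0.762, -0.648], [0.0, -0.648, -0.762], [-1.0, -0.0, 0.0]]
wrist_force: [-1.4, 0.1, 0.3]
gripper_width: 0.293
```

>>> {"op": "play_rows", "data": {"commands": [{"fingers": 1,"tx": 0,"ty": 0,"tz": 0,"ax": 0.035,"ay": 0,"az": 0},{"fingers": 1,"tx": 0,"ty": 0,"tz": 0,"ax": 0.07,"ay": 0,"az": 0},{"fingers": 1,"tx": 0,"ty": 0,"tz": 0,"ax": 0.105,"ay": 0,"az": 0},{"fingers": 1,"tx": 0,"ty": 0,"tz": 0,"ax": 0.14,"ay": 0,"az": 0},{"fingers": 1,"tx": 0,"ty": 0,"tz": 0,"ax": 0.175,"ay": 0,"az": 0}]}}

```text
time_s: 5.53
tcp_pos: [0.5699, 0.2249, 0.0745]
ee_rot: [[-0.001, 0.305, -0.952], [0.001, -0.952, -0.305], [-1.0, -0.001, 0.0]]
wrist_force: [-2.6, 3.4, 0.9]
gripper_width: 0.29
```

>>> {"op": "play_rows", "data": {"commands": [{"fingers": 1,"tx": 0,"ty": 0,"tz": 0,"ax": 0.035,"ay": 0,"az": 0},{"fingers": 1,"tx": 0,"ty": 0,"tz": 0,"ax": 0.07,"ay": 0,"az": 0},{"fingers": 1,"tx": 0,"ty": 0,"tz": 0,"ax": 0.105,"ay": 0,"az": 0},{"fingers": 1,"tx": 0,"ty": 0,"tz": 0,"ax": 0.14,"ay": 0,"az": 0},{"fingers": 1,"tx": 0,"ty": 0,"tz": 0,"ax": 0.175,"ay": 0,"az": 0}]}}

```text
time_s: 5.95
tcp_pos: [0.5699, 0.2253, 0.0745]
ee_rot: [[-0.0, -0.237, -0.971], [0.001, -0.971, 0.237], [-1.0, -0.001, 0.001]]
wrist_force: [-1.9, 2.5, 1.2]
gripper_width: 0.291
```

>>> {"op": "play_rows", "data": {"commands": [{"fingers": 1,"tx": 0,"ty": 0,"tz": 0,"ax": 0.034,"ay": 0,"az": 0},{"fingers": 1,"tx": 0,"ty": 0,"tz": 0,"ax": 0.034,"ay": 0,"az": 0},{"fingers": 1,"tx": 0,"ty": 0,"tz": 0,"ax": 0.034,"ay": 0,"az": 0},{"fingers": 1,"tx": 0,"ty": 0,"tz": 0,"ax": 0.034,"ay": 0,"az": 0}]}}

```text
time_s: 6.28
tcp_pos: [0.57, 0.2254, 0.0745]
ee_rot: [[-0.0, -0.331, -0.944], [0.001, -0.944, 0.331], [-1.0, -0.001, 0.0]]
wrist_force: [-4.5, 4.4, 1.7]
gripper_width: 0.291
```

Now release, and raise.

>>> {"op": "play_rows", "data": {"commands": [{"fingers": -0.2,"tx": 0,"ty": 0,"tz": 0,"ax": 0,"ay": 0,"az": 0},{"fingers": -0.2,"tx": 0,"ty": 0,"tz": 0,"ax": 0,"ay": 0,"az": 0},{"fingers": -0.6,"tx": 0,"ty": 0,"tz": 0,"ax": 0,"ay": 0,"az": 0},{"fingers": -1,"tx": 0,"ty": 0,"tz": 0,"ax": 0,"ay": 0,"az": 0},{"fingers": -1,"tx": -0.04,"ty": 0,"tz": 0,"ax": 0,"ay": 0,"az": 0}]}}

```text
time_s: 6.7
tcp_pos: [0.5668, 0.2218, 0.0988]
ee_rot: [[-0.012, -0.335, -0.942], [-0.007, -0.942, 0.336], [-1.0, 0.01, 0.009]]
wrist_force: [-0.2, -0.3, -0.4]
gripper_width: 0.582
```

```bash
python3 -c "
from h import *
go((.44,.187,.2),-74)"
```

```text
t 6.7 T [-0.1327  0.1018  0.1448] A [-0.1978  0.0037 -0.0023]
```

>>> {"op": "play_rows", "data": {"commands": [{"fingers": -1,"tx": -0.05,"ty": 0,"tz": 0,"ax": 0,"ay": 0,"az": 0},{"fingers": -1,"tx": -0.09,"ty": 0.02,"tz": 0.03,"ax": -0.05,"ay": 0,"az": 0},{"fingers": -1,"tx": -0.13,"ty": 0.1,"tz": 0.145,"ax": -0.195,"ay": 0,"az": 0},{"fingers": -1,"tx": -0.13,"ty": 0.1,"tz": 0.145,"ax": -0.195,"ay": 0,"az": 0},{"fingers": -1,"tx": -0.13,"ty": 0.1,"tz": 0.145,"ax": -0.195,"ay": 0,"az": 0}]}}

```text
time_s: 7.12
tcp_pos: [0.4402, 0.1884, 0.2031]
ee_rot: [[-0.0, 0.165, -0.986], [0.0, -0.986, -0.165], [-1.0, -0.0, -0.0]]
wrist_force: [-0.2, -0.2, 0.7]
gripper_width: 0.95
```

```bash
python3 -c "
from h import *
go((.44,.187,.2),-74)
T=[viewer.capture('top') for _ in range(2)];p=T[0];S=viewer.capture('scene')
I=np.mean([t['image'].astype(float) for t in T],0)
a=cv2.resize(I[215:285,210:270].astype(np.uint8)[:,:,::-1],None,fx=8,fy=8,interpolation=cv2.INTER_CUBIC)
cv2.imwrite('pics/c2.png',a[:560])
w=np.clip(I[:,:,0]-I[:,:,2]-50,0,None)[226:248,222:244];ys,xs=np.nonzero(w);ww=w[ys,xs]
P=np.array([ray(p,(x+222,y+226),.0745)[:2]*1000 for x,y in zip(xs,ys)]);c=np.average(P,0,ww);print(c,len(xs))
e,V=np.linalg.eigh(np.cov((P-c).T,aweights=ww));print(e,np.degrees(np.arctan2(V[1,1],V[0,1]))-16)
for n,z in(('lamp',.05),('ring_top',.0745),('dock',.022)):print(n,rect(p,n,z))
"
```

```text
t 7.1167 T [0.0041 0.0018 0.0005] A [-0.0363 -0.      0.0001]
[580.90661078 223.91390798] 6
[ 0.80263624 14.46167432] 159.16006894115995
lamp (0.75, array([534.7, 212.5]), array([130.7,  47.3]), 14.5, array([534.4, 212.4], dtype=float32))
ring_top (0.55, array([571.4, 222.8]), array([23.5, 23.3]), 45.7, array([571.4, 223. ], dtype=float32))
dock (0.76, array([533.3, 190.8]), array([ 49.1, 144.9]), 86.7, array([477.9, 185.7], dtype=float32))
```

View pics/c2.png

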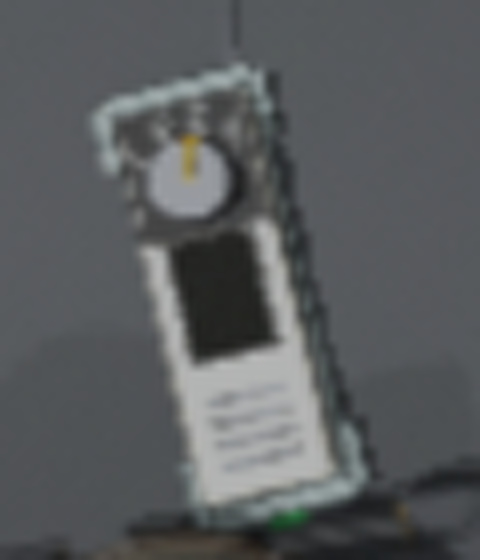

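```bash
python3 -c "
from h import *
go((.5345,.2138,.15),-74.4)"
```

```text
t 7.4167 T [ 0.0692 -0.0119 -0.1248] A [-0.0363 -0.0001 -0.    ]
```

>>> {"op": "play_rows", "data": {"commands": [{"fingers": -1,"tx": 0.069,"ty": -0.012,"tz": -0.125,"ax": -0.036,"ay": 0,"az": 0},{"fingers": -1,"tx": 0.069,"ty": -0.012,"tz": -0.125,"ax": -0.036,"ay": 0,"az": 0},{"fingers": -1,"tx": 0.069,"ty": -0.012,"tz": -0.125,"ax": -0.036,"ay": 0,"az": 0},{"fingers": -1,"tx": 0.069,"ty": -0.012,"tz": -0.125,"ax": -0.036,"ay": 0,"az": 0},{"fingers": -1,"tx": 0.069,"ty": -0.012,"tz": -0.125,"ax": -0.036,"ay": 0,"az": 0}]}}

```text
time_s: 7.83
tcp_pos: [0.5347, 0.2133, 0.1474]
ee_rot: [[-0.004, 0.267, -0.964], [-0.003, -0.964, -0.267], [-1.0, 0.002, 0.005]]
wrist_force: [0.3, -0.8, 0.9]
gripper_width: 0.992
```

```bash
python3 -c "
from h import *
go((.5345,.2138,.036),-74.4)"
```

```text
t 7.8333 T [ 0.1485 -0.001  -0.0006] A [-0.0006  0.0015 -0.0006]
```

>>> {"op": "play_rows", "data": {"commands": [{"fingers": -1,"tx": 0.04,"ty": 0,"tz": 0,"ax": 0,"ay": 0,"az": 0},{"fingers": -1,"tx": 0.08,"ty": 0,"tz": 0,"ax": 0,"ay": 0,"az": 0},{"fingers": -1,"tx": 0.115,"ty": 0,"tz": 0,"ax": 0,"ay": 0,"az": 0},{"fingers": -1,"tx": 0.14,"ty": 0,"tz": 0,"ax": 0,"ay": 0,"az": 0},{"fingers": -1,"tx": 0.149,"ty": 0,"tz": 0,"ax": 0,"ay": 0,"az": 0}]}}

```text
time_s: 8.25
tcp_pos: [0.532, 0.2125, 0.0359]
ee_rot: [[-0.005, 0.268, -0.963], [-0.003, -0.963, -0.268], [-1.0, 0.002, 0.005]]
wrist_force: [-0.6, 0.4, 0.6]
gripper_width: 0.999
```

>>> {"op": "play_rows", "data": {"commands": [{"fingers": -1,"tx": 0,"ty": 0,"tz": 0,"ax": 0,"ay": 0,"az": 0},{"fingers": -1,"tx": 0,"ty": 0,"tz": 0,"ax": 0,"ay": 0,"az": 0},{"fingers": -1,"tx": 0,"ty": 0,"tz": 0,"ax": 0,"ay": 0,"az": 0}]}}

```text
time_s: 8.5
tcp_pos: [0.5349, 0.2145, 0.0402]
ee_rot: [[0.003, 0.269, -0.963], [0.002, -0.963, -0.269], [-1.0, -0.001, -0.003]]
wrist_force: [0.3, -0.9, 0.1]
gripper_width: 1.002
```

```bash
python3 -c "
from h import *
go((.5345,.2138,.036),-74.4)"
```

```text
t 8.5 T [0.0056 0.0007 0.0008] A [ 0.0001 -0.001   0.0003]
```

>>> {"op": "play_rows", "data": {"commands": [{"fingers": -1,"tx": 0.003,"ty": 0,"tz": 0,"ax": 0,"ay": 0,"az": 0},{"fingers": 0,"tx": 0.003,"ty": 0,"tz": 0,"ax": 0,"ay": 0,"az": 0},{"fingers": 1,"tx": 0.003,"ty": 0,"tz": 0,"ax": 0,"ay": 0,"az": 0},{"fingers": 1,"tx": 0.003,"ty": 0,"tz": 0,"ax": 0,"ay": 0,"az": 0},{"fingers": 1,"tx": 0.003,"ty": 0,"tz": 0,"ax": 0,"ay": 0,"az": 0}]}}

```text
time_s: 8.92
tcp_pos: [0.534, 0.2139, 0.0365]
ee_rot: [[0.0, 0.269, -0.963], [0.0, -0.963, -0.269], [-1.0, -0.0, -0.001]]
wrist_force: [-0.1, 0.3, 0.6]
gripper_width: 0.781
```

>>> {"op": "play_rows", "data": {"commands": [{"fingers": 1,"tx": 0,"ty": 0,"tz": 0,"ax": 0,"ay": 0,"az": 0},{"fingers": 1,"tx": 0,"ty": 0,"tz": 0,"ax": 0,"ay": 0,"az": 0},{"fingers": 1,"tx": 0,"ty": 0,"tz": 0,"ax": 0,"ay": 0,"az": 0},{"fingers": 1,"tx": 0,"ty": 0,"tz": 0,"ax": 0,"ay": 0,"az": 0},{"fingers": 1,"tx": 0,"ty": 0,"tz": 0,"ax": 0,"ay": 0,"az": 0}]}}

```text
time_s: 9.33
tcp_pos: [0.5336, 0.215, 0.0362]
ee_rot: [[0.0, 0.269, -0.963], [0.002, -0.963, -0.269], [-1.0, -0.002, -0.001]]
wrist_force: [-3.3, 4.2, 0.9]
gripper_width: 0.501
```

>>> {"op": "play_rows", "data": {"commands": [{"fingers": 1,"tx": 0,"ty": 0,"tz": 0,"ax": 0,"ay": 0,"az": 0},{"fingers": 1,"tx": 0,"ty": 0,"tz": 0,"ax": 0,"ay": 0,"az": 0},{"fingers": 1,"tx": 0,"ty": 0,"tz": 0,"ax": 0,"ay": 0,"az": 0}]}}

```text
time_s: 9.58
tcp_pos: [0.5336, 0.215, 0.0362]
ee_rot: [[0.0, 0.269, -0.963], [0.002, -0.963, -0.269], [-1.0, -0.001, -0.001]]
wrist_force: [-2.3, 4.3, 0.3]
gripper_width: 0.507
```

>>> {"op": "play_rows", "data": {"commands": [{"fingers": 1,"tx": -0.01,"ty": 0,"tz": 0,"ax": 0,"ay": 0,"az": 0},{"fingers": 1,"tx": -0.03,"ty": 0,"tz": 0,"ax": 0,"ay": 0,"az": 0},{"fingers": 1,"tx": -0.06,"ty": 0,"tz": 0,"ax": 0,"ay": 0,"az": 0},{"fingers": 1,"tx": -0.09,"ty": 0,"tz": 0,"ax": 0,"ay": 0,"az": 0},{"fingers": 1,"tx": -0.12,"ty": 0,"tz": 0,"ax": 0,"ay": 0,"az": 0}]}}

```text
time_s: 10.0
tcp_pos: [0.5332, 0.2134, 0.1263]
ee_rot: [[-0.002, 0.269, -0.963], [-0.001, -0.963, -0.269], [-1.0, 0.001, 0.002]]
wrist_force: [0.8, 1.2, -2.7]
gripper_width: 0.503
```

>>> {"op": "play_rows", "data": {"commands": [{"fingers": 1,"tx": -0.03,"ty": 0,"tz": 0,"ax": 0,"ay": 0,"az": 0},{"fingers": 1,"tx": -0.06,"ty": 0,"tz": 0,"ax": 0,"ay": 0,"az": 0},{"fingers": 1,"tx": -0.065,"ty": 0,"tz": 0,"ax": 0,"ay": 0,"az": 0},{"fingers": 1,"tx": -0.065,"ty": 0,"tz": 0,"ax": 0,"ay": 0,"az": 0}]}}

```text
time_s: 10.33
tcp_pos: [0.5342, 0.2141, 0.176]
ee_rot: [[0.002, 0.269, -0.963], [0.002, -0.963, -0.269], [-1.0, -0.001, -0.002]]
wrist_force: [-0.6, -0.2, -2.4]
gripper_width: 0.502
```

```bash
python3 -c "
from h import *
T=viewer.capture('top');S=viewer.capture('scene')
print(rect(T,'lamp',.195))
print(rect(T,'seam',.022))
save(S,'s3',(150,60,420,260),2.9)
go((.5445,-.2388,.17),-94.1)"
```

```text
(0.6, array([537. , 207.9]), array([127.1,  41.6]), 14.6, array([532.7, 203.4], dtype=float32))
None
t 10.5333 T [0.0049 0.5846 0.1468] A [ 0.1093  0.0013 -0.0006]
```

View pics/s3.png

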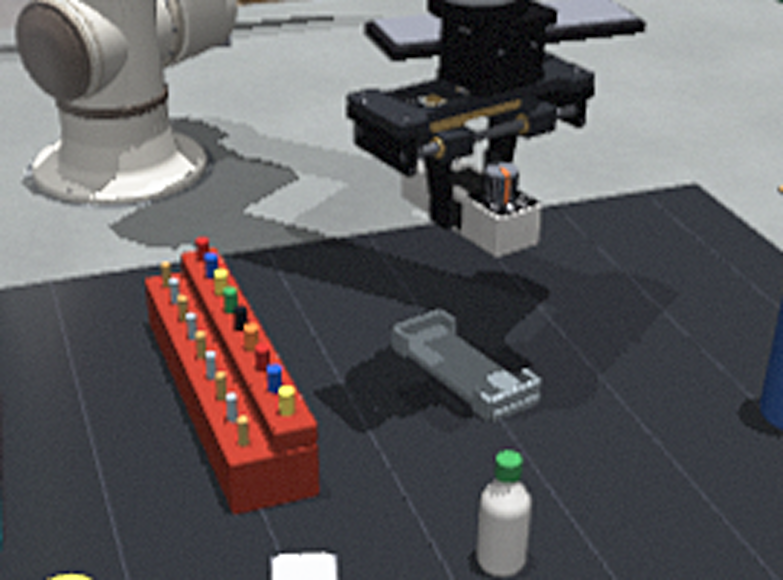

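>>> {"op": "play_rows", "data": {"commands": [{"fingers": 1,"tx": 0,"ty": 0.02,"tz": 0.005,"ax": 0,"ay": 0,"az": 0},{"fingers": 1,"tx": 0,"ty": 0.06,"tz": 0.015,"ax": 0.01,"ay": 0,"az": 0},{"fingers": 1,"tx": 0,"ty": 0.105,"tz": 0.026,"ax": 0.02,"ay": 0,"az": 0},{"fingers": 1,"tx": 0,"ty": 0.15,"tz": 0.037,"ax": 0.03,"ay": 0,"az": 0},{"fingers": 1,"tx": 0,"ty": 0.195,"tz": 0.049,"ax": 0.04,"ay": 0,"az": 0}]}}

```text
time_s: 10.95
tcp_pos: [0.537, 0.061, 0.1737]
ee_rot: [[-0.002, 0.145, -0.989], [-0.001, -0.989, -0.145], [-1.0, 0.001, 0.002]]
wrist_force: [0.3, -0.3, -2.2]
gripper_width: 0.501
```

>>> {"op": "play_rows", "data": {"commands": [{"fingers": 1,"tx": 0,"ty": 0.045,"tz": 0.005,"ax": 0.01,"ay": 0,"az": 0},{"fingers": 1,"tx": 0,"ty": 0.09,"tz": 0.01,"ax": 0.02,"ay": 0,"az": 0},{"fingers": 1,"tx": 0,"ty": 0.135,"tz": 0.015,"ax": 0.03,"ay": 0,"az": 0},{"fingers": 1,"tx": 0,"ty": 0.18,"tz": 0.02,"ax": 0.04,"ay": 0,"az": 0},{"fingers": 1,"tx": 0,"ty": 0.225,"tz": 0.025,"ax": 0.05,"ay": 0,"az": 0}]}}

```text
time_s: 11.37
tcp_pos: [0.5428, -0.1089, 0.1738]
ee_rot: [[-0.002, -0.012, -1.0], [-0.0, -1.0, 0.012], [-1.0, 0.0, 0.002]]
wrist_force: [0.0, 0.6, -2.1]
gripper_width: 0.506
```

```bash
python3 -c "
from h import *
go((.5445,-.2388,.15),-94.1)"
```

```text
t 11.3667 T [ 0.0318  0.1732 -0.0045] A [ 0.0188  0.0008 -0.0001]
```

>>> {"op": "play_rows", "data": {"commands": [{"fingers": 1,"tx": 0.006,"ty": 0.045,"tz": -0.002,"ax": 0.01,"ay": 0,"az": 0},{"fingers": 1,"tx": 0.012,"ty": 0.09,"tz": -0.004,"ax": 0.019,"ay": 0,"az": 0},{"fingers": 1,"tx": 0.03,"ty": 0.13,"tz": -0.004,"ax": 0.019,"ay": 0,"az": 0},{"fingers": 1,"tx": 0.03,"ty": 0.16,"tz": -0.004,"ax": 0.019,"ay": 0,"az": 0},{"fingers": 1,"tx": 0.03,"ty": 0.17,"tz": -0.004,"ax": 0.019,"ay": 0,"az": 0}]}}

```text
time_s: 11.78
tcp_pos: [0.5436, -0.2375, 0.15]
ee_rot: [[-0.005, -0.074, -0.997], [0.0, -0.997, 0.074], [-1.0, -0.0, 0.005]]
wrist_force: [0.5, -0.0, -2.2]
gripper_width: 0.503
```

>>> {"op": "play_rows", "data": {"commands": [{"fingers": 1,"tx": 0,"ty": 0,"tz": 0,"ax": 0,"ay": 0,"az": 0},{"fingers": 1,"tx": 0,"ty": 0,"tz": 0,"ax": 0,"ay": 0,"az": 0},{"fingers": 1,"tx": 0,"ty": 0,"tz": 0,"ax": 0,"ay": 0,"az": 0}]}}

```text
time_s: 12.03
tcp_pos: [0.5455, -0.2333, 0.1524]
ee_rot: [[-0.0, -0.069, -0.998], [0.0, -0.998, 0.069], [-1.0, -0.0, 0.0]]
wrist_force: [-0.1, 0.2, -1.4]
gripper_width: 0.501
```

```bash
python3 -c "
from h import *
go((.5445,-.2388,.0632),-94.1)
s=r.sense();print(s['tcp_pos'])
T=viewer.capture('top');S=viewer.capture('scene')
print(rect(T,'lamp',s['tcp_pos'][2]+.014), rect(T,'ring_top',s['tcp_pos'][2]+.0385))
save(S,'s4',(50,120,250,270),4)"
```

```text
t 12.0333 T [0.1189 0.0074 0.0008] A [0.0007 0.0001 0.0001]
[ 0.54549444 -0.2333325   0.15237695]
(0.66, array([ 494.1, -229.6]), array([23.3, 47. ]), 0.6, array([ 495.3, -230.1], dtype=float32)) None
```

View pics/s4.png

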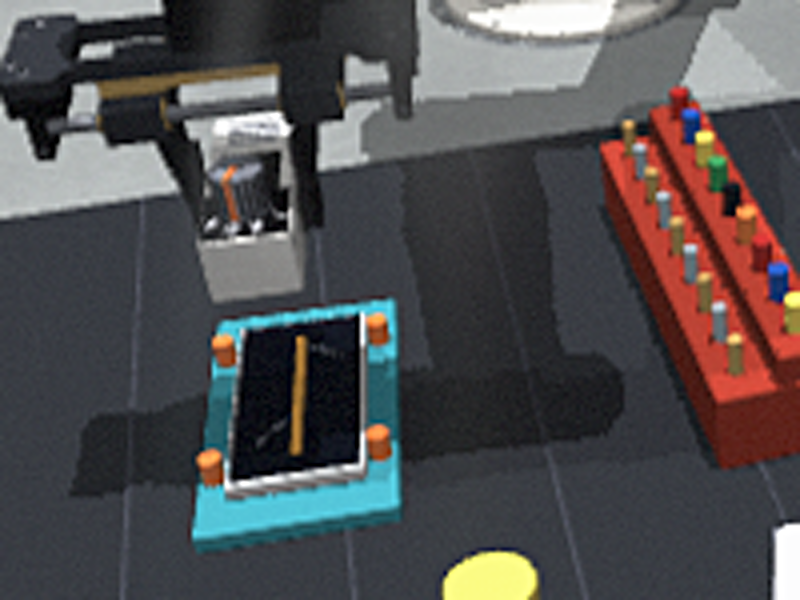

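```bash
python3 -c "
from h import *
S=viewer.capture('scene');I=S['image'].astype(float);w=np.clip(I[:,:,0]-I[:,:,2]-60,0,None)[202:236,114:134]
ys,xs=np.nonzero(w>0);P=np.array([ray(S,(x+114,y+202),.022)[:2]*1000 for x,y in zip(xs,ys)])
c,wh,a=cv2.minAreaRect(P.astype(np.float32));print(c,wh,a,np.average(P,0,w[ys,xs]))
go((.5445,-.2385,.085),-94.1)"
```

```text
(544.1768188476562, -236.59820556640625) (4.327531337738037, 111.26962280273438) 87.45663452148438 [ 543.93268091 -236.4215001 ]
t 12.2833 T [0.0904 0.0071 0.0014] A [ 0.0009 -0.0002  0.    ]
```

>>> {"op": "play_rows", "data": {"commands": [{"fingers": 1,"tx": 0.02,"ty": 0.003,"tz": 0.001,"ax": 0,"ay": 0,"az": 0},{"fingers": 1,"tx": 0.045,"ty": 0.006,"tz": 0.001,"ax": 0,"ay": 0,"az": 0},{"fingers": 1,"tx": 0.07,"ty": 0.006,"tz": 0.001,"ax": 0,"ay": 0,"az": 0},{"fingers": 1,"tx": 0.085,"ty": 0.006,"tz": 0.001,"ax": 0,"ay": 0,"az": 0},{"fingers": 1,"tx": 0.09,"ty": 0.006,"tz": 0.001,"ax": 0,"ay": 0,"az": 0}]}}

```text
time_s: 12.7
tcp_pos: [0.5433, -0.2379, 0.0829]
ee_rot: [[-0.004, -0.07, -0.998], [0.001, -0.998, 0.07], [-1.0, -0.001, 0.004]]
wrist_force: [-0.6, 1.0, -1.9]
gripper_width: 0.5
```

>>> {"op": "play_rows", "data": {"commands": [{"fingers": 1,"tx": 0,"ty": 0,"tz": 0,"ax": 0,"ay": 0,"az": 0},{"fingers": 1,"tx": 0,"ty": 0,"tz": 0,"ax": 0,"ay": 0,"az": 0},{"fingers": 1,"tx": 0,"ty": 0,"tz": 0,"ax": 0,"ay": 0,"az": 0},{"fingers": 1,"tx": 0,"ty": 0,"tz": 0,"ax": 0,"ay": 0,"az": 0}]}}

```text
time_s: 13.03
tcp_pos: [0.5453, -0.2387, 0.0862]
ee_rot: [[0.002, -0.07, -0.998], [-0.001, -0.998, 0.07], [-1.0, 0.0, -0.002]]
wrist_force: [-0.3, -0.9, -2.7]
gripper_width: 0.506
```

```bash
python3 -c "
from h import *
go((.5443,-.2377,.0637),-93.9)"
```

```text
t 13.0333 T [ 0.03   -0.0012  0.0015] A [-0.0006 -0.0007 -0.0001]
```

>>> {"op": "play_rows", "data": {"commands": [{"fingers": 1,"tx": 0.006,"ty": -0.001,"tz": 0.001,"ax": 0,"ay": 0,"az": 0},{"fingers": 1,"tx": 0.012,"ty": -0.001,"tz": 0.001,"ax": 0,"ay": 0,"az": 0},{"fingers": 1,"tx": 0.018,"ty": -0.001,"tz": 0.001,"ax": 0,"ay": 0,"az": 0},{"fingers": 1,"tx": 0.024,"ty": -0.001,"tz": 0.001,"ax": 0,"ay": 0,"az": 0},{"fingers": 1,"tx": 0.028,"ty": -0.001,"tz": 0.001,"ax": 0,"ay": 0,"az": 0}]}}

```text
time_s: 13.45
tcp_pos: [0.5434, -0.2377, 0.0631]
ee_rot: [[-0.001, -0.07, -0.998], [0.0, -0.998, 0.07], [-1.0, -0.0, 0.001]]
wrist_force: [-1.0, 0.1, -2.4]
gripper_width: 0.5
```

>>> {"op": "play_rows", "data": {"commands": [{"fingers": 1,"tx": 0,"ty": 0,"tz": 0,"ax": 0,"ay": 0,"az": 0},{"fingers": 1,"tx": 0,"ty": 0,"tz": 0,"ax": 0,"ay": 0,"az": 0},{"fingers": 1,"tx": 0,"ty": 0,"tz": 0,"ax": 0,"ay": 0,"az": 0},{"fingers": 1,"tx": 0,"ty": 0,"tz": 0,"ax": 0,"ay": 0,"az": 0},{"fingers": 1,"tx": 0,"ty": 0,"tz": 0,"ax": 0,"ay": 0,"az": 0}]}}

```text
time_s: 13.87
tcp_pos: [0.544, -0.2378, 0.0642]
ee_rot: [[0.001, -0.07, -0.998], [-0.0, -0.998, 0.07], [-1.0, 0.0, -0.001]]
wrist_force: [-0.1, -0.6, -2.3]
gripper_width: 0.506
```

```bash
python3 -c "
from h import *
go((.5443,-.2377,.0632),-93.9)
s=r.sense();print(s['tcp_pos'],s['joint_velocities'],s['wrist_force'])
S=viewer.capture('scene');T=viewer.capture('top')
for n,z in dict(dropper=.095,flux_jar=.05,spray_can=.17,earbud_case=.022).items():
    print(n,[np.round(ray(p,spotter.find_in(n,p)[0]['uv'],z),3) if spotter.find_in(n,p) else None for p in(T,S)])
k=5;o=np.array([70,140]);c=np.ascontiguousarray(cv2.resize(S['image'][140:260,70:210,::-1],None,fx=k,fy=k,interpolation=cv2.INTER_CUBIC))
a=np.radians(-3.9);R=np.array([[np.cos(a),-np.sin(a)],[np.sin(a),np.cos(a)]])
for z,col in((.037,(0,255,0)),(.077,(255,0,255))):
    q=[R@np.array(v)+[.5443,-.2377] for v in ([.065,.022],[-.065,.022],[-.065,-.022],[.065,-.022])]
    cv2.polylines(c,[np.int32([(proj(S,(*v,z))-o+.5)*k for v in q])],True,col,1)
cv2.imwrite('pics/s5.png',c)"
```

```text
t 13.8667 T [ 0.0014 -0.0002 -0.0003] A [-0.0007 -0.0002 -0.    ]
[ 0.54403395 -0.23784804  0.06423442] [-0.03041856 -0.07098499  0.03969185 -0.01066591  0.006066    0.05865015] [-0.08023094 -0.59114375 -2.34580905]
dropper [array([0.756, 0.149, 0.095]), array([0.83 , 0.117, 0.095])]
flux_jar [array([ 0.762, -0.143,  0.05 ]), array([ 0.797, -0.156,  0.05 ])]
spray_can [array([0.677, 0.432, 0.17 ]), array([0.793, 0.363, 0.17 ])]
earbud_case [array([ 0.506, -0.003,  0.022]), array([ 0.778, -0.003,  0.022])]
```

View pics/s5.png

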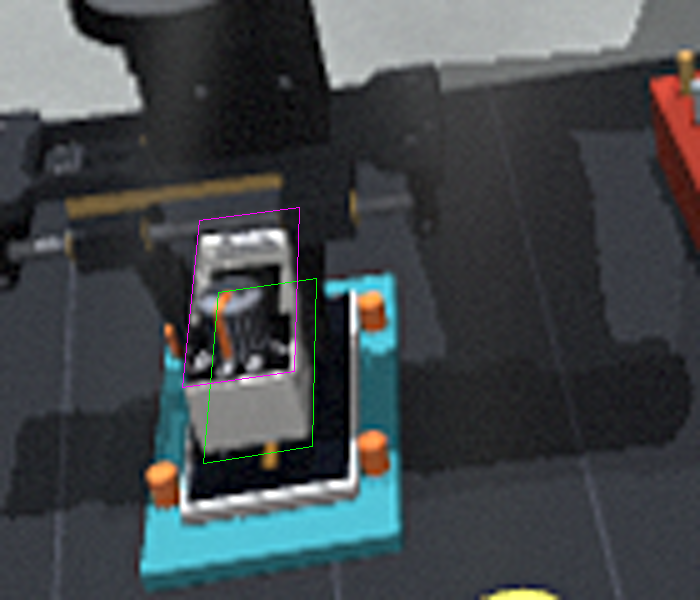

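```bash
python3 -c "
from h import *
s=r.sense();print(s['tcp_pos'],s['wrist_force'],s['gripper_width']);print(job.finish_job())"
```

```text
[ 0.54386087 -0.23778171  0.06397935] [ 0.18556524 -0.34531916 -2.10889427] 0.5024606218537531
the job is handed in; nothing more can be done
None
```

I turned the power ring from 1 to 3 in the dock, gripped the lamp across its rubber patches, and carried it over the rack with about 50 mm to spare. It was held still over the resin line when I handed the job in at about 14 s; the hand-in gives no verdict.

**Last checks:**
- **Ring:** the pointer measured about -0.36 rad from the lamp's x axis; position 3 is -0.3. I measured this in the dock after letting go. The later pictures show the pointer still there, but I did not measure it again.
- **Height:** TCP z was 0.064 m, which puts the underside about 16 mm above the glass. In the last picture the lower front edge looked about 4 mm higher than my overlay, while the top edge matched. I took that for rounding of the edge.
- **Centring:** the TCP was within about 1 mm of my seam estimate of (0.544, -0.238). That estimate is the mean of the two cameras, which differ by about 2 mm. The networks could not measure the lamp at the end because the gripper hid it from above, so the lamp's own centring rests on the grasp and the overlay.
- **Angle and stillness:** the tool was vertical, the lamp was along the line to within about 2°, and the arm was almost at rest.
- **Grip and contact:** the fingers were closed at 44 mm on the lamp. The wrist force of about 2.1 to 2.4 N fits the lamp's weight alone.
- **Bystanders:** they showed no shift beyond the networks' scatter, which is up to about 11 mm for the dropper. The top camera reported the earbud case at a wrong spot near the rack, but the scene camera showed it where it started.

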